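# Lay out the compass-star inlays on their template boards

## Robot

A 6-joint arm with a two-finger parallel gripper is mounted at the origin on the work surface. World frame = base frame: x ahead of the robot, y to its left, z up, the work surface at z = 0. Lengths are in mm, angles in rad, forces in N, time in s.
With the tool pointing down it reaches from about 325 to 900 mm from the base axis. Payload 6.1 kg.
Tool frame: the origin (TCP) lies midway between the tips of the shut fingers; the grasp point (between the pads) lies arm.grip_depth behind it (arm.grip_depth is the distance from the TCP to the grasp point, in mm); z points along the fingers, y is the line along which they close (so a half turn about z gives the same grasp; the last joint's range is limited). The gripper opens to 87 mm and grips with 3 to 60 N. Pads are 19 mm wide; open, the fingers measure 117 mm over their backs; the gripper's body (75 mm by 190 mm) begins 51 mm behind the grasp point.
Start: joints at [-1.369, 0.22, 1.526, -0, 1.395, -0.126], TCP at [201.218, -591.715, 222.538] pointing down, gripper open.
Joint ranges: [-2.98, 2.98], [-0.91, 2.08], [0.09, 2.57], [-1.24, 4.39], [0.2, 2.65], [-2.68, 2.68]. Speed limits (rad/s): [2.57, 2.57, 3.01, 3.14, 3.14, 3.14].

## Interface

Orientations are given as [roll, pitch, yaw] about the fixed x, y, z axes, in that order (R = Rz(yaw) Ry(pitch) Rx(roll)).
In Python, from bench import monitor, grab_frame, camera_model, job, models, arm gives the robot as it stands. The module is installed in compiled form; this text tells all that it offers.
- The arm moves only by the shell command python3 -m inch 'ROWS' [FORCE]. ROWS is text: rows parted by semicolons, each of 7 numbers parted by spaces: the shift along the tool's x, y, z in m, then the turn, a rotation vector about the tool's x, y, z in degrees, then the closure, from 0 (fully open) to 1 (shut). In form: x y z rx ry rz gripper; .... A call has exactly 10 rows; each row is the pose to reach, as a shift and turn from the pose commanded when the call began, along the tool's axes at that moment; what a row does not reach only later rows make up. A row lasts 1/10 s, in which the tool goes at most 50 mm and 8.59 degrees, less where a joint would pass 70% of its speed; a pose out of reach is approached as far as the arm can. A call with a gripper value outside its range is refused whole. The fingers move at their own pace and stop on an object; FORCE is the grip in N (left out, the last holds). Time passes only in rows, so rows that repeat a pose let the fingers close, or fill a call up. It gives the time, the measured TCP pose, the force, the opening and the grip force at its end, in the units of the state.
- monitor.observe(): the state, without advancing time (a new reading comes with each control period).
- grab_frame(name): name is "scene" or "top"; returns the picture (480x640x3 uint8, red, green, blue); there is no depth.
- camera_model(name): a dict with "camera_matrix" (3x3 intrinsics, pixels), "extrinsics" (4x4, takes a point from world to camera coordinates). Camera axes: x right, y down, z forward; pixel columns grow to the right and rows downward; lengths in mm; the calibration is good to about 2 mm. A picture is of the moment at which its call begins. camera_model takes no time and is no camera call.
- job.close_job(): hands the job in; it is judged then, once.
Trained networks look in the newest picture that a camera, given by its name, has taken for a name from the list of things; names that differ only in an ending like _2 or _b are one class to them, and where a whole thing is asked for, a point or a joint stands for the part that bears it (a point fixed in the world has none). Each returns a list of dicts, best first, with "conf" (0 to 1); they miss things now and then, are a little off and sometimes report something else, mostly with a low value. They report only what shows in the picture. A call takes as long as a camera call. They do not tell look-alikes from the thing itself.
- models.spot_in(camera, label): "position" ([x, y, z] in mm, in world coordinates, good to about 4 mm: the middle of the surface that is visible of it).
- models.masks_of(camera, label): "mask" (480x640 bool, what is visible of it).
The state is a dict: "time": time; "q": joint angles; "joint_velocities": joint speeds; "joint_efforts": joint torques, N m; "position": TCP position; "tcp_rot": TCP orientation; "ft_force": force on the tool from outside, world axes, zero at the start; "moment": the same for the moment, N m; "opening": finger opening in mm; "finger_force": force on a finger pad.
Only numpy, scipy, OpenCV 4.12 (cv2) and the standard library are available. Lean on these libraries where they do the work, as an engineer would, in place of code of your own. Each camera call takes 0.05 s, during which the arm holds its last target. There are 200 camera calls.

## Task

Lay the floor star's four pieces on the template boards painted with their outlines, one at a time: first the round hub, fully down over the pin with its nose along the painted nose, then the three pointed rays from the longest to the shortest, each flat and centred on the outline of its own size. Let go of each before fetching the next. Leave the crescent and the square tile where they lie.

Things in the scene. Friction and masses are not known exactly. Their poses are not given: they have to be found in the camera images.
- hub: Hub: black disc, 56 mm diameter, 18 mm thick (80 g), with a triangular nose on one side (point 46 mm from the centre) and a D-shaped hole right through. Origin: on the axis of the hole's round part, at the underside; x along the nose, z up. Hole: radius 13.5 mm, cut by a flat 4 mm from the axis on the nose side (+x). Grip it by its round flanks at +y and -y, 56 mm apart.
- hub_board: Hub template: fixed dark wooden board 100 x 76 x 6 mm with the hub's pale outline and an upright D-section steel pin. Origin: pin axis, board's underside; x along the painted nose. Pin: radius 11 mm, flat 2 mm from the axis on the +x side; full section to 16 mm above the origin, tapering to its top at 26 mm. The hub fits with 2 mm play, nose within about 10 degrees of the painted one.
- long_inlay: The longest star ray: a black stone-like straight bar with both ends pointed (elongated hexagon), 110 mm long over the points, 32 mm wide, 18 mm thick, its two long sides parallel over the middle 78 mm. Origin: centre of the underside. Its x axis runs along its length from point to point (a half turn looks and counts the same), y across its width, z up.
- long_board: Template for the longest ray: thin dark wooden board 130 x 52 x 6 mm, fixed to the table, flat, with that ray's pale pointed outline (110 x 32 mm) painted in its middle. Origin: centre of the underside (board top 6 mm above it); x along the outline's length, either way round alike, z up.
- medium_inlay: The middle-sized star ray: a black stone-like straight bar with both ends pointed (elongated hexagon), 80 mm long over the points, 32 mm wide, 18 mm thick, its two long sides parallel over the middle 48 mm. Origin: centre of the underside. Its x axis runs along its length from point to point (a half turn looks and counts the same), y across its width, z up.
- medium_board: Template for the middle-sized ray: thin dark wooden board 100 x 52 x 6 mm, fixed to the table, flat, with that ray's pale pointed outline (80 x 32 mm) painted in its middle. Origin: centre of the underside (board top 6 mm above it); x along the outline's length, either way round alike, z up.
- short_inlay: The shortest star ray: a black stone-like straight bar with both ends pointed (elongated hexagon), 54 mm long over the points, 32 mm wide, 18 mm thick, its two long sides parallel over the middle 22 mm. Origin: centre of the underside. Its x axis runs along its length from point to point (a half turn looks and counts the same), y across its width, z up.
- short_board: Template for the shortest ray: thin dark wooden board 74 x 52 x 6 mm, fixed to the table, flat, with that ray's pale pointed outline (54 x 32 mm) painted in its middle. Origin: centre of the underside (board top 6 mm above it); x along the outline's length, either way round alike, z up.
- crescent: Bystander: a loose black crescent, about 70 mm from horn to horn, 23 mm across, 18 mm thick. Not part of this job. Origin: near the middle of its underside.
- square: Bystander: a loose black square tile 50 x 50 x 18 mm. Not part of this job. Origin: centre of its underside.
Things that resemble listed ones, but are neither listed nor needed, are in the scene too. Leave any pink or purple look-alike of the long_board alone.

How it is judged:
By the outcome, as a careful person would: the job done as asked, in the order asked, and still so for the second after the job is handed in, with the robot touching nothing.
It also fails if it takes over 120 s, if anything falls off the work surface, if the arm or the gripper's body presses on something with over 40 N, if the wrist force passes 120 N, or if a joint passes its speed limit or range.

## Working session

There is one attempt and no reset: what is moved stays moved. The work goes in short steps, Python scripts to look and compute and a shell command to move; the robot and the scene stay as the last step left them, time stands still between calls to the robot, and variables do not carry over. Pictures are saved under pics/ and viewed, at most 14 in all, crops included, and the job is handed in when it is done.

```bash
mkdir -p pics
python3 - <<'E'
from bench import monitor, grab_frame, camera_model, arm
import cv2
for n in ("top","scene"):
    f=grab_frame(n); cv2.imwrite(f"pics/{n}0.png",f[:,:,::-1])
    print(n,camera_model(n))
print(arm.grip_depth); print(monitor.observe())
E
```

```text
top {'camera_matrix': array([[521.3450942 ,   0.        , 318.94939013],
       [  0.        , 521.3450942 , 243.10016742],
       [  0.        ,   0.        ,   1.        ]]), 'extrinsics': array([[-4.48413047e-03, -9.99772315e-01, -2.08616853e-02,
         3.12746486e+01],
       [-9.85103760e-01,  8.00266513e-03, -1.71774677e-01,
         4.58017998e+02],
       [ 1.71902516e-01,  1.97806646e-02, -9.84915352e-01,
         1.02373959e+03],
       [ 0.00000000e+00,  0.00000000e+00,  0.00000000e+00,
         1.00000000e+00]])}
scene {'camera_matrix': array([[602.11544086,   0.        , 306.20893385],
       [  0.        , 602.11544086, 233.02977977],
       [  0.        ,   0.        ,   1.        ]]), 'extrinsics': array([[ 8.97542154e-01,  4.40683244e-01, -1.47092151e-02,
        -4.45772568e+02],
       [ 2.79575695e-01, -5.94576213e-01, -7.53867732e-01,
        -9.65827473e+01],
       [-3.40962627e-01,  6.72515729e-01, -6.56861539e-01,
         1.42287475e+03],
       [ 0.00000000e+00,  0.00000000e+00,  0.00000000e+00,
         1.00000000e+00]])}
18.700000000000003
{'time': 0.1, 'q': array([-1.36912680e+00,  2.21168471e-01,  1.52749523e+00, -3.91540905e-06,
        1.39467384e+00, -1.26117878e-01]), 'joint_velocities': array([ 0.00114494, -0.00186101, -0.00125459,  0.00035187,  0.00021713,
       -0.00105744]), 'joint_efforts': array([ 9.08632683e-04, -4.95944917e+01, -3.88521624e+01,  7.02096848e-02,
        5.14340820e-02, -4.65280209e-05]), 'position': array([ 201.09140984, -591.18413343,  221.53427654]), 'tcp_rot': array([-3.13986115e+00, -2.15654738e-04,  3.27787910e-01]), 'ft_force': array([-1.16276057,  0.10775718, -0.10091313]), 'moment': array([-0.00994138,  0.00768695,  0.06416168]), 'finger_force': 0.0, 'opening': 87.09390989814374}
```

View pics/top0.png

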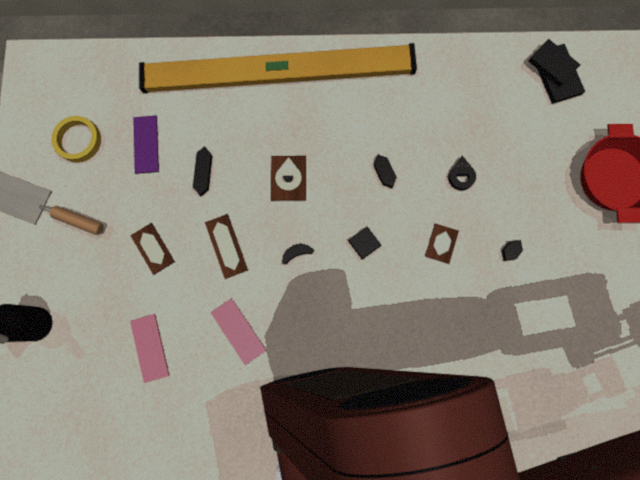

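View pics/scene0.png

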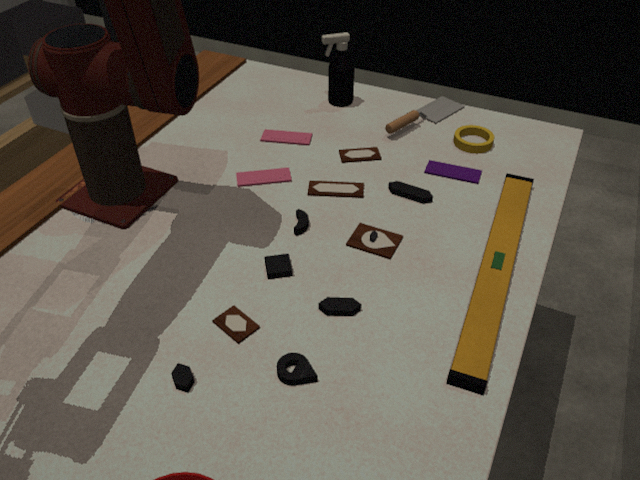

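The top view shows the hub at (462,175), hub board (288,177), long ray about (203,171), medium ray (385,170), short ray (512,250). The painted boards are medium (152,248), long (227,246) and short (442,243). The pink boards (150,348) and (238,331), and the purple one at (146,144), have no outline, so they are look-alikes. I'll fit silhouettes to the network masks to get poses.

```bash
cat > h.py <<'E'
import numpy as np, cv2
from scipy.optimize import minimize
from bench import camera_model, grab_frame, models, monitor
def proj(cam,P):
    c=camera_model(cam); E=c["extrinsics"]; Q=np.asarray(P,float)@E[:3,:3].T+E[:3,3]
    u=Q@c["camera_matrix"].T; return u[:,:2]/u[:,2:]
def back(cam,uv,z):
    c=camera_model(cam); E=c["extrinsics"]; R,t=E[:3,:3],E[:3,3]; o=-R.T@t
    d=R.T@np.linalg.solve(c["camera_matrix"],[uv[0],uv[1],1]); return o+d*(z-o[2])/d[2]
def hexa(L): return np.array([[L/2,0],[L/2-16,16],[-L/2+16,16],[-L/2,0],[-L/2+16,-16],[L/2-16,-16]])
def rect(a,b): return np.array([[a,b],[-a,b],[-a,-b],[a,-b]])/2
a=np.linspace(0,2*np.pi,60,endpoint=False)
SH={"hub":(np.vstack([np.c_[28*np.cos(a),28*np.sin(a)],[[46,0]]]),18),"hub_board":(rect(100,76),6),
"long_inlay":(hexa(110),18),"medium_inlay":(hexa(80),18),"short_inlay":(hexa(54),18),
"long_board":(rect(130,52),6),"medium_board":(rect(100,52),6),"short_board":(rect(74,52),6)}
S=8
def sil(cam,name,p,z0=0):
    s,h=SH[name]; c,n=np.cos(p[2]),np.sin(p[2]); q=s@np.array([[c,n],[-n,c]])+p[:2]
    P=np.vstack([np.c_[q,np.full(len(q),z0)],np.c_[q,np.full(len(q),z0+h)]])
    return cv2.convexHull(proj(cam,P).astype(np.float32))[:,0]
def fit(cam,name,mask,z0=0,yaws=None):
    m=mask.astype(np.uint8); n,l,st,ce=cv2.connectedComponentsWithStats(m)
    k=1+np.argmax(st[1:,4]); m=(l==k).astype(np.uint8)
    cs,_=cv2.findContours(m,0,1); m=cv2.drawContours(np.zeros_like(m),cs,-1,1,-1)
    x0,y0,w,h=cv2.boundingRect(m); x0-=6;y0-=6;w+=12;h+=12
    M=cv2.resize(m[y0:y0+h,x0:x0+w]*255,None,fx=S,fy=S,interpolation=cv2.INTER_LINEAR)>127
    def cost(p):
        g=np.zeros(M.shape,np.uint8); q=((sil(cam,name,p,z0)-[x0,y0]+.5)*S-.5)
        cv2.fillPoly(g,[np.round(q*16).astype(np.int32)],1,shift=4)
        g=g>0; return 1-(g&M).sum()/max(1,(g|M).sum())
    c=back(cam,ce[k],z0+SH[name][1]/2); best=None
    for y in (np.arange(0,2*np.pi if name.startswith("hub") else np.pi,np.pi/8) if yaws is None else yaws):
        r=minimize(cost,[c[0],c[1],y],method="Nelder-Mead",options=dict(initial_simplex=[[c[0],c[1],y-.1],[c[0]+8,c[1],y+.1],[c[0],c[1]+8,y+.1],[c[0]-6,c[1]-6,y]],xatol=.02,fatol=1e-5))
        if best is None or r.fun<best.fun: best=r
    return best.x,best.fun
E
python3 - <<'E'
from h import *
f=grab_frame("top"); np.save("top0.npy",f)
for n in SH:
    for d in models.masks_of("top",n)[:3]:
        m=d["mask"]; ys,xs=np.nonzero(m)
        if len(xs)<30: continue
        p,c=fit("top",n,m)
        print(n,round(d["conf"],2),len(xs),xs.mean().round(),ys.mean().round(),p.round(1)[:2],np.degrees(p[2]).round(1),"cost",round(c,3))
E
```

```text
hub 0.81 650 461.0 175.0 [ 605.1 -275.6] 361.7 cost 0.05
hub_board 0.68 1609 288.0 178.0 [608.8  96. ] -0.6 cost 0.028
long_inlay 0.9 735 202.0 171.0 [623.2 280.8] -3.5 cost 0.056
long_inlay 0.38 1185 152.0 249.0 [453.4 382.3] 194.9 cost 0.347
medium_inlay 0.77 428 384.0 172.0 [ 618.2 -112.4] 200.8 cost 0.147
medium_inlay 0.26 893 441.0 244.0 [ 459.9 -225.4] 12.5 cost 0.383
short_inlay 0.72 317 511.0 251.0 [ 444.4 -369.8] 135.7 cost 0.082
short_inlay 0.49 458 384.0 171.0 [ 618.5 -111. ] 37.3 cost 0.342
long_board 0.82 1644 149.0 348.0 [248.5 380.2] 16.4 cost 0.041
long_board 0.82 1397 145.0 145.0 [688.7 410.9] 184.5 cost 0.03
long_board 0.65 1553 226.0 247.0 [459.1 227. ] 199.7 cost 0.038
medium_board 0.63 1236 151.0 249.0 [455.6 385. ] 32.2 cost 0.048
short_board 0.78 890 441.0 243.0 [ 462.  -227.8] 160.4 cost 0.042
```

```bash
cat >> h.py <<'E'
def hullfit(f,n,cx,cy,r,kind,z0):
    g=cv2.cvtColor(f,cv2.COLOR_RGB2GRAY).astype(int); y0,x0=max(0,cy-r),max(0,cx-r); w=g[y0:cy+r,x0:cx+r]
    v=cv2.threshold(w.astype(np.uint8),0,255,cv2.THRESH_OTSU)[0]
    m=np.zeros(g.shape,bool); m[y0:cy+r,x0:cx+r]=(w<v); return m
E
python3 - <<'E'
from h import *
f=np.load("top0.npy"); img=cv2.resize(f[110:290,120:540,::-1],None,fx=1.9,fy=1.9,interpolation=cv2.INTER_CUBIC)
def show(n,p,z0):
    q=(sil("top",n,p,z0)-[120,110]+.5)*1.9-.5
    cv2.polylines(img,[np.round(q*16).astype(np.int32)],True,(0,255,0),1,shift=4,lineType=cv2.LINE_AA)
for n,cx,cy,r in [("hub",461,175,26),("long_inlay",202,171,33),("medium_inlay",384,171,25),("short_inlay",511,250,19),("hub_board",288,177,28),("long_board",226,247,38),("medium_board",152,248,32),("short_board",441,243,26)]:
    m=hullfit(f,n,cx,cy,r,0,0); p,c=fit("top",n,m); show(n,p,0)
    print(n,p[:2].round(1),np.degrees(p[2]).round(1)%360,"cost",round(c,3))
# outlines: pale region inside boards
g=cv2.cvtColor(f,cv2.COLOR_RGB2GRAY)
for n,b,cx,cy,p in [("hub","hub",288,177,None),("long_inlay","l",226,247,None),("medium_inlay","m",152,248,None),("short_inlay","s",441,243,None)]:
    h=SH[n]; SH[n]=(h[0],0)
    bm=hullfit(f,n,cx,cy,{"hub":28,"l":38,"m":32,"s":26}[b],0,0).astype(np.uint8)
    nn,l,st,_=cv2.connectedComponentsWithStats(bm); k=1+np.argmax(st[1:,4]); bm=(l==k).astype(np.uint8)
    cs,_=cv2.findContours(bm,0,1); fill=cv2.drawContours(np.zeros_like(bm),cs,-1,1,-1)
    p,c=fit("top",n,(fill==1)&(bm==0),6); print("outline",n,p[:2].round(1),np.degrees(p[2]).round(1)%360,"cost",round(c,3)); show(n,p,6); SH[n]=h
cv2.imwrite("pics/fit.png",img)
E
```

```text
hub [ 606.  -275.6] 1.6999999999999886 cost 0.042
long_inlay [623.8 280.6] 355.7 cost 0.053Traceback (most recent call last):
  File "<stdin>", line 7, in <module>
  File "h.py", line 33, in fit
    r=minimize(cost,[c[0],c[1],y],method="Nelder-Mead",options=dict(initial_simplex=[[c[0],c[1],y-.1],[c[0]+8,c[1],y+.1],[c[0],c[1]+8,y+.1],[c[0]-6,c[1]-6,y]],xatol=.02,fatol=1e-5))
    res = _minimize_neldermead(fun, x0, args, callback, bounds=bounds,
                               **options)
    fxcc = func(xcc)
    fx = function(np.copy(x), *(wrapper_args + args))
  File "h.py", line 28, in cost
    g=np.zeros(M.shape,np.uint8); q=((sil(cam,name,p,z0)-[x0,y0]+.5)*S-.5)
                                      ~~~^^^^^^^^^^^^^^^
  File "h.py", line 20, in sil
    return cv2.convexHull(proj(cam,P).astype(np.float32))[:,0]
                          ~~~~^^^^^^^
  File "h.py", line 5, in proj
    c=camera_model(cam); E=c["extrinsics"]; Q=np.asarray(P,float)@E[:3,:3].T+E[:3,3]
ValueError: time passes only in moves, steps and waits
```

```bash
sed -i 's/^from bench import.*/from bench import camera_model as _cm, grab_frame, models, monitor\nimport functools\ncamera_model=functools.cache(_cm)/' h.py
cat >> h.py <<'E'
def board_outline(f,n,cx,cy,r,z0=6):
    h=SH[n]; SH[n]=(h[0],0)
    bm=hullfit(f,n,cx,cy,r,0,0).astype(np.uint8)
    nn,l,st,_=cv2.connectedComponentsWithStats(bm); k=1+np.argmax(st[1:,4]); bm=(l==k).astype(np.uint8)
    cs,_=cv2.findContours(bm,0,1); fill=cv2.drawContours(np.zeros_like(bm),cs,-1,1,-1)
    p,c=fit("top",n,(fill==1)&(bm==0),z0); q=sil("top",n,p,z0); SH[n]=h; return p,c,q
E
cat > loc.py <<'E'
from h import *
f=np.load("top0.npy"); img=cv2.resize(f[110:290,120:540,::-1],None,fx=1.9,fy=1.9,interpolation=cv2.INTER_CUBIC)
def show(q):
    q=(q-[120,110]+.5)*1.9-.5
    cv2.polylines(img,[np.round(q*16).astype(np.int32)],True,(0,255,0),1,shift=4,lineType=cv2.LINE_AA)
for n,cx,cy,r in [("hub",461,175,26),("long_inlay",202,171,33),("medium_inlay",384,171,25),("short_inlay",511,250,19),("hub_board",288,177,28),("long_board",226,247,38),("medium_board",152,248,32),("short_board",441,243,26)]:
    m=hullfit(f,n,cx,cy,r,0,0); p,c=fit("top",n,m); show(sil("top",n,p))
    print(n,p[:2].round(1),np.degrees(p[2]).round(1)%360,"cost",round(c,3))
for n,cx,cy,r in [("hub",288,177,28),("long_inlay",226,247,38),("medium_inlay",152,248,32),("short_inlay",441,243,26)]:
    p,c,q=board_outline(f,n,cx,cy,r); show(q)
    print("outline",n,p[:2].round(1),np.degrees(p[2]).round(1)%360,"cost",round(c,3))
cv2.imwrite("pics/fit.png",img)
E
python3 loc.py
```

```text
hub [ 606.  -275.6] 1.6999999999999886 cost 0.042
long_inlay [623.8 280.6] 355.7 cost 0.053
medium_inlay [ 619.9 -111.6] 203.9 cost 0.049
short_inlay [ 446.  -371.2] 142.8 cost 0.051
hub_board [608.3  95.6] 0.2 cost 0.022
long_board [460.7 226.3] 20.8 cost 0.024
medium_board [456.5 383. ] 32.4 cost 0.023
short_board [ 462.5 -228.2] 341.2 cost 0.031
outline hub [609.1  95.7] 358.9 cost 0.034
outline long_inlay [460.8 226.6] 20.8 cost 0.033
outline medium_inlay [456.5 383.6] 32.5 cost 0.039
outline short_inlay [ 462.8 -228.6] 341.3 cost 0.046
```

View pics/fit.png

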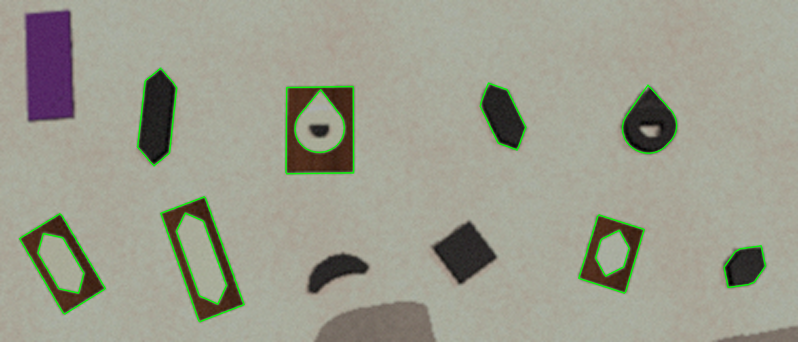

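Overlay fits are tight. Hub is at crop (649,125), rays at (157,115), (503,117) and (745,267). The brown boards carry outlines of matching size at (320,125), (202,258), (62,263) and (611,254). The purple and pink ones have no outline. Starting with the hub.

```bash
cat > go.py <<'E'
import sys, numpy as np
from scipy.spatial.transform import Rotation as R
from bench import monitor
s=monitor.observe(); x,y,z,yaw=map(float,sys.argv[1:5])
A=R.from_euler("xyz",s["tcp_rot"]); cur=np.degrees(s["tcp_rot"][2])
yaw=yaw+180*np.round((cur-yaw)/180) if len(sys.argv)<6 else yaw
T=R.from_euler("xyz",[180,0,yaw],degrees=True)
print("t",s["time"],"pos",s["position"].round(1),"yaw",cur.round(1),"q6",s["q"][5].round(2),"op",round(s["opening"],1))
print("shift m",(A.inv().apply(np.array([x,y,z])-s["position"])/1000).round(4),"turn",np.degrees((A.inv()*T).as_rotvec()).round(2))
E
python3 go.py 606 -275.6 100 1.7
```

```text
t 0.55 pos [ 201.2 -591.7  222.5] yaw 18.8 q6 -0.13 op 87.1
shift m [ 0.485  -0.169   0.1225] turn [-0.    0.   17.08]
```

```bash
python3 -m inch '0.049 -0.017 0.012 0 0 1.7 0;0.097 -0.034 0.024 0 0 3.4 0;0.146 -0.051 0.036 0 0 5.1 0;0.194 -0.068 0.049 0 0 6.8 0;0.243 -0.085 0.061 0 0 8.5 0;0.291 -0.101 0.073 0 0 10.2 0;0.34 -0.118 0.086 0 0 12 0;0.388 -0.135 0.098 0 0 13.7 0;0.437 -0.152 0.11 0 0 15.4 0;0.485 -0.169 0.1225 0 0 17.1 0' 25; python3 go.py 606 -275.6 40 1.7
```

```text
time: 1.55
position: [586.1, -291.0, 106.4]
tcp_rot: [3.141, -0.0, 0.028]
ft_force: [0.1, -1.3, -0.1]
opening: 86.9
finger_force: 0.0
t 1.55 pos [ 586.1 -291.   106.4] yaw 1.6 q6 0.96 op 86.9
shift m [ 0.0203 -0.0149  0.0665] turn [ 0.03 -0.03 -0.09]
```

```bash
python3 -m inch '0 0 0 0 0 0 0;0 0 0.02 0 0 0 0;0 0 0.04 0 0 0 0;0 0 0.06 0 0 0 0;0 0 0.06 0 0 0 0;0 0 0.06 0 0 0 0;0 0 0.06 0 0 0 0;0 0 0.06 0 0 0 0;0 0 0.06 0 0 0 0;0 0 0.06 0 0 0 0'; python3 go.py 606 -275.6 4 1.7
```

```text
time: 2.55
position: [584.9, -292.7, 47.4]
tcp_rot: [3.141, -0.001, 0.029]
ft_force: [0.3, -0.2, 0.1]
opening: 86.8
finger_force: 0.0
t 2.55 pos [ 584.9 -292.7   47.4] yaw 1.7 q6 0.96 op 86.8
shift m [ 0.0215 -0.0165  0.0434] turn [ 0.04 -0.05 -0.02]
```

```bash
python3 -m inch '0.011 -0.008 0 0 0 0 0;0.0215 -0.0165 0 0 0 0 0;0.0215 -0.0165 0 0 0 0 0;0.0215 -0.0165 0.01 0 0 0 0;0.0215 -0.0165 0.02 0 0 0 0;0.0215 -0.0165 0.03 0 0 0 0;0.0215 -0.0165 0.038 0 0 0 0;0.0215 -0.0165 0.0434 0 0 0 0;0.0215 -0.0165 0.0434 0 0 0 0;0.0215 -0.0165 0.0434 0 0 0 0'; python3 -c "
from h import *
f=grab_frame('scene'); cv2.imwrite('pics/grip1.png',cv2.resize(f[270:440,180:420,::-1],None,fx=3,fy=3,interpolation=cv2.INTER_CUBIC))"
```

```text
time: 3.55
position: [605.6, -275.4, 3.2]
tcp_rot: [-3.142, 0.0, 0.029]
ft_force: [-0.3, -0.2, 0.0]
opening: 86.9
finger_force: 0.0
```

View pics/grip1.png

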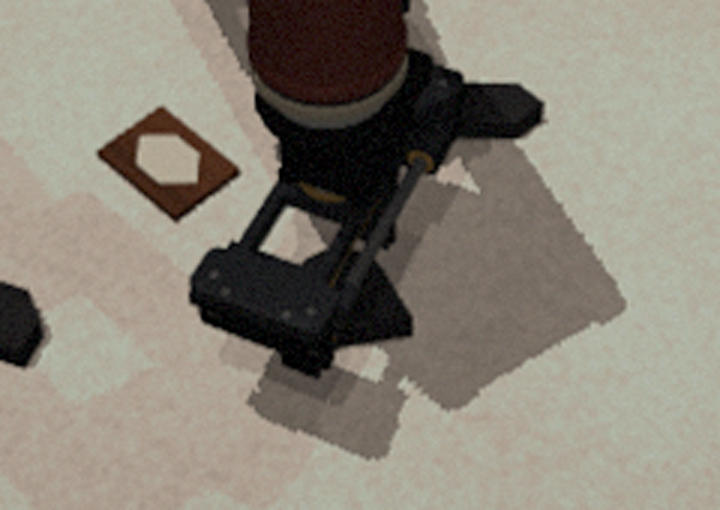

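The crop shows the fingers straddling the hub, with the nose at about (405,330) between them. Closing and lifting.

```bash
python3 -m inch '0 0 0 0 0 0 1;0 0 0 0 0 0 1;0 0 0 0 0 0 1;0 0 0 0 0 0 1;0 0 0 0 0 0 1;0 0 0 0 0 0 1;0 0 -0.02 0 0 0 1;0 0 -0.05 0 0 0 1;0 0 -0.08 0 0 0 1;0 0 -0.08 0 0 0 1' 25; python3 go.py 608.8 95.7 60 -0.4
```

```text
time: 4.6
position: [608.8, -277.1, 88.7]
tcp_rot: [3.137, -0.008, 0.029]
ft_force: [1.3, -0.6, 0.1]
opening: 55.3
finger_force: 25.0
t 4.6 pos [ 608.8 -277.1   88.7] yaw 1.7 q6 1.0 op 55.3
shift m [ 0.0108 -0.3728  0.027 ] turn [ 0.27 -0.44  2.08]
```

```bash
python3 -m inch '0.002 -0.04 0 0 0 0.2 1;0.003 -0.08 0 0 0 0.4 1;0.005 -0.12 0 0 0 0.6 1;0.006 -0.16 0 0 0 0.8 1;0.008 -0.2 0 0 0 1.0 1;0.0095 -0.24 0 0 0 1.2 1;0.011 -0.28 0 0 0 1.4 1;0.0125 -0.32 0 0 0 1.5 1;0.014 -0.355 0 0 0 1.6 1;0.014 -0.371 0.0 0 0 1.7 1';python3 -m inch '0 0 0 0 0 0 1;0 0 0 0 0 0 1;0 0 0 0 0 0 1;0 0 0 0 0 0 1;0 0 0.01 0 0 0 1;0 0 0.02 0 0 0 1;0 0 0.03 0 0 0 1;0 0 0.03 0 0 0 1;0 0 0.03 0 0 0 1;0 0 0.03 0 0 0 1'; python3 go.py 608.8 95.7 40 0; python3 -c "
from h import *
f=grab_frame('scene'); cv2.imwrite('pics/pin1.png',cv2.resize(f[140:290,280:500,::-1],None,fx=3.5,fy=3.5,interpolation=cv2.INTER_CUBIC))
g=grab_frame('top'); cv2.imwrite('pics/pin1t.png',cv2.resize(g[120:240,220:360,::-1],None,fx=4,fy=4,interpolation=cv2.INTER_CUBIC))"
```

```text
time: 5.6
position: [607.6, 99.0, 81.9]
tcp_rot: [-3.141, 0.002, 0.002]
ft_force: [-0.1, -0.3, 0.2]
opening: 55.4
finger_force: 25.0
time: 6.6
position: [609.0, 96.1, 53.5]
tcp_rot: [3.142, -0.001, -0.0]
ft_force: [0.1, 0.0, -0.1]
opening: 55.0
finger_force: 25.0
t 6.6 pos [609.   96.1  53.5] yaw -0.0 q6 1.6 op 55.0
shift m [-0.0002  0.0004  0.0135] turn [ 0.   -0.03 -0.01]
```

View pics/pin1.png

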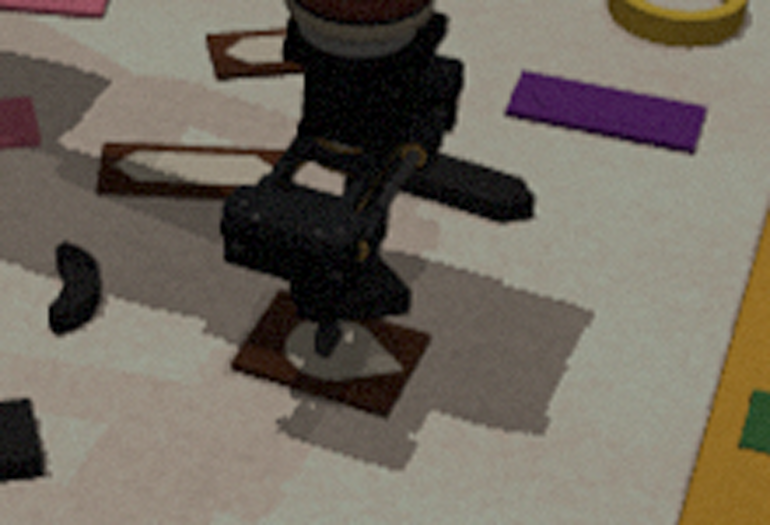

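The hub hangs level above the pin (pin at crop (325,335)), nose along the painted one. Lowering in stages, watching force.

```bash
python3 -m inch '-0.0005 0.0004 0.008 0 0 0 1;-0.0005 0.0004 0.016 0 0 0 1;-0.0005 0.0004 0.022 0 0 0 1;-0.0005 0.0004 0.025 0 0 0 1;-0.0005 0.0004 0.028 0 0 0 1;-0.0005 0.0004 0.030 0 0 0 1;-0.0005 0.0004 0.032 0 0 0 1;-0.0005 0.0004 0.034 0 0 0 1;-0.0005 0.0004 0.034 0 0 0 1;-0.0005 0.0004 0.034 0 0 0 1'
```

```text
time: 7.7
position: [608.3, 95.6, 19.3]
tcp_rot: [3.142, -0.0, -0.0]
ft_force: [-0.1, 0.0, -0.5]
opening: 55.5
finger_force: 25.0
```

```bash
python3 -m inch '0 0 0.002 0 0 0 1;0 0 0.004 0 0 0 1;0 0 0.006 0 0 0 1;0 0 0.008 0 0 0 1;0 0 0.0095 0 0 0 1;0 0 0.0095 0 0 0 1;0 0 0.0095 0 0 0 1;0 0 0.0095 0 0 0 1;0 0 0.0095 0 0 0 1;0 0 0.0095 0 0 0 1'
```

```text
time: 8.7
position: [608.2, 95.6, 9.7]
tcp_rot: [3.142, -0.0, -0.0]
ft_force: [-0.8, 0.3, -1.4]
opening: 55.4
finger_force: 25.0
```

Down. Release and lift.

```bash
python3 -m inch '0 0 0 0 0 0 0.5;0 0 0 0 0 0 0;0 0 0 0 0 0 0;0 0 0 0 0 0 0;0 0 0 0 0 0 0;0 0 0 0 0 0 0;0 0 -0.03 0 0 0 0;0 0 -0.06 0 0 0 0;0 0 -0.09 0 0 0 0;0 0 -0.09 0 0 0 0'; python3 -c "
from h import *
f=grab_frame('scene'); cv2.imwrite('pics/hub1.png',cv2.resize(f[140:290,280:500,::-1],None,fx=3.5,fy=3.5,interpolation=cv2.INTER_CUBIC))"; python3 go.py 623.8 280.6 60 -4.3
```

```text
time: 9.7
position: [611.9, 95.8, 105.3]
tcp_rot: [-3.141, -0.009, -0.0]
ft_force: [1.0, 0.2, 0.3]
opening: 86.9
finger_force: 0.0
t 9.75 pos [610.4  95.7 102.8] yaw -0.0 q6 1.6 op 87.0
shift m [ 0.0131 -0.1849  0.0429] turn [-0.02 -0.33  4.28]
```

View pics/hub1.png

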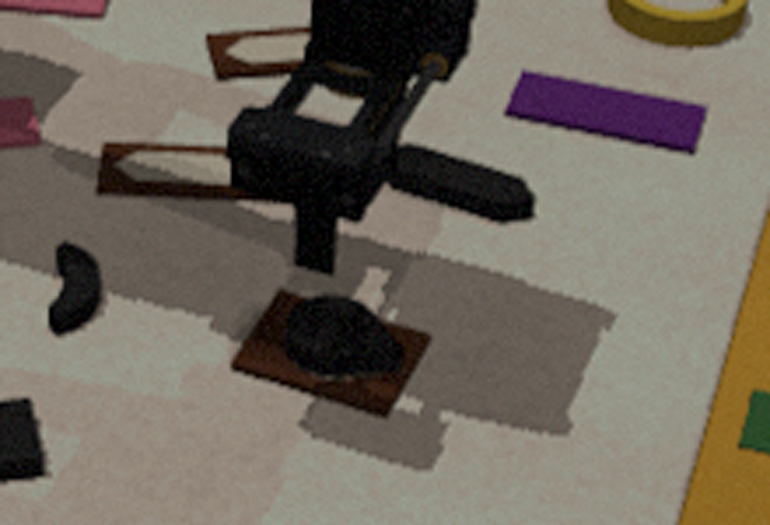

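Hub is flat over the pin (crop (340,335)), nose along the painted one. Next is the long ray.

```bash
python3 -m inch '0.003 -0.035 0 0 0 0.8 0;0.006 -0.07 0 0 0 1.6 0;0.009 -0.105 0 0 0 2.4 0;0.012 -0.14 0 0 0 3.3 0;0.0153 -0.17 0 0 0 4.3 0;0.0153 -0.185 0.015 0 0 4.3 0;0.0153 -0.185 0.03 0 0 4.3 0;0.0153 -0.185 0.045 0 0 4.3 0;0.0153 -0.185 0.045 0 0 4.3 0;0.0153 -0.185 0.045 0 0 4.3 0'; python3 -m inch '0 0 0 0 0 0 0;0 0 0.005 0 0 0 0;0 0 0.01 0 0 0 0;0 0 0.015 0 0 0 0;0 0 0.015 0 0 0 0;0 0 0.015 0 0 0 0;0 0 0.015 0 0 0 0;0 0 0.015 0 0 0 0;0 0 0.015 0 0 0 0;0 0 0.015 0 0 0 0'; python3 go.py 623.8 280.6 3.5 -4.3
```

```text
time: 10.75
position: [622.9, 278.7, 53.2]
tcp_rot: [3.14, 0.002, -0.077]
ft_force: [1.0, 0.1, 0.4]
opening: 87.3
finger_force: 0.0
time: 11.75
position: [623.6, 280.6, 39.9]
tcp_rot: [-3.141, -0.0, -0.075]
ft_force: [-0.3, -0.1, 0.6]
opening: 87.2
finger_force: 0.0
t 11.75 pos [623.6 280.6  39.9] yaw -4.3 q6 1.95 op 87.2
shift m [ 0.0002 -0.      0.0364] turn [-0.01 -0.01 -0.02]
```

```bash
python3 -m inch '0 0 0.01 0 0 0 0;0 0 0.02 0 0 0 0;0 0 0.03 0 0 0 0;0 0 0.0364 0 0 0 0;0 0 0.0364 0 0 0 0;0 0 0.0364 0 0 0 0.3;0 0 0.0364 0 0 0 0.45;0 0 0.0364 0 0 0 0.55;0 0 0.0364 0 0 0 1;0 0 0.0364 0 0 0 1' 25;  python3 -m inch '0 0 0 0 0 0 1;0 0 0 0 0 0 1;0 0 0 0 0 0 1;0 0 0 0 0 0 1;0 0 0 0 0 0 1;0 0 -0.01 0 0 0 1;0 0 -0.03 0 0 0 1;0 0 -0.05 0 0 0 1;0 0 -0.06 0 0 0 1;0 0 -0.06 0 0 0 1'; python3 go.py 460.8 226.5 63.5 20.8
```

```text
time: 12.75
position: [623.7, 280.6, 3.6]
tcp_rot: [-3.141, -0.0, -0.075]
ft_force: [0.8, -0.4, -0.3]
opening: 54.6
finger_force: 0.0
time: 13.75
position: [625.1, 281.1, 65.9]
tcp_rot: [-3.14, -0.004, -0.075]
ft_force: [0.3, 0.2, -1.1]
opening: 31.8
finger_force: 25.0
t 13.75 pos [625.1 281.1  65.9] yaw -4.3 q6 1.95 op 31.8
shift m [-0.1597  0.0668  0.0017] turn [ -0.04  -0.23 -25.12]
```

```bash
python3 -m inch '-0.025 0.01 0 0 0 -4 1;-0.05 0.02 0 0 0 -8 1;-0.075 0.031 0 0 0 -12 1;-0.1 0.042 0 0 0 -16 1;-0.125 0.052 0 0 0 -20 1;-0.15 0.062 0 0 0 -23 1;-0.1585 0.0662 0 0 0 -25.1 1;-0.1585 0.0662 0 0 0 -25.1 1;-0.1585 0.0662 0.015 0 0 -25.1 1;-0.1585 0.0662 0.03 0 0 -25.1 1';  python3 -m inch '0 0 0.01 0 0 0 1;0 0 0.01 0 0 0 1;0 0 0.01 0 0 0 1;0 0 0.01 0 0 0 1;0 0 0.01 0 0 0 1;0 0 0.01 0 0 0 1;0 0 0.01 0 0 0 1;0 0 0.01 0 0 0 1;0 0 0.01 0 0 0 1;0 0 0.01 0 0 0 1'; python3 go.py 460.8 226.5 9.5 20.8
```

```text
time: 14.75
position: [461.8, 226.8, 33.4]
tcp_rot: [3.141, -0.002, 0.361]
ft_force: [-0.3, -0.3, -2.1]
opening: 31.9
finger_force: 25.0
time: 15.75
position: [460.5, 226.5, 23.3]
tcp_rot: [3.142, -0.0, 0.363]
ft_force: [-0.8, -0.5, -1.9]
opening: 32.0
finger_force: 25.0
t 15.75 pos [460.5 226.5  23.3] yaw 20.8 q6 1.51 op 32.0
shift m [0.0003 0.0001 0.0138] turn [ 0.   -0.   -0.02]
```

```bash
python3 -m inch '0 0 0.005 0 0 0 1;0 0 0.009 0 0 0 1;0 0 0.0115 0 0 0 1;0 0 0.0135 0 0 0 1;0 0 0.0135 0 0 0 1;0 0 0.0135 0 0 0 1;0 0 0.0135 0 0 0 1;0 0 0.0135 0 0 0 0.5;0 0 0.0135 0 0 0 0.2;0 0 0.0135 0 0 0 0.2';  python3 -m inch '0 0 0 0 0 0 0;0 0 0 0 0 0 0;0 0 0 0 0 0 0;0 0 -0.02 0 0 0 0;0 0 -0.05 0 0 0 0;0 0 -0.08 0 0 0 0;0 0 -0.09 0 0 0 0;0 0 -0.09 0 0 0 0;0 0 -0.09 0 0 0 0;0 0 -0.09 0 0 0 0'; python3 go.py 619.9 -111.6 60 23.9
```

```text
time: 16.75
position: [460.8, 226.6, 10.1]
tcp_rot: [3.142, -0.001, 0.363]
ft_force: [-0.0, 0.5, 0.1]
opening: 48.0
finger_force: 0.0
time: 17.75
position: [459.2, 226.1, 97.9]
tcp_rot: [-3.141, 0.003, 0.363]
ft_force: [-0.2, -0.0, -0.7]
opening: 87.1
finger_force: 0.0
t 17.75 pos [459.2 226.1  97.9] yaw 20.8 q6 1.51 op 87.1
shift m [0.0306 0.3727 0.0378] turn [-0.02  0.18 -3.12]
```

```bash
python3 -m inch '0.003 0.04 0 0 0 -0.5 0;0.006 0.08 0 0 0 -1 0;0.009 0.12 0 0 0 -1.5 0;0.012 0.16 0 0 0 -2 0;0.015 0.2 0 0 0 -2.5 0;0.018 0.24 0 0 0 -3.1 0;0.021 0.28 0 0 0 -3.1 0;0.025 0.32 0 0 0 -3.1 0;0.0287 0.36 0 0 0 -3.1 0;0.0287 0.3726 0 0 0 -3.1 0';  python3 -m inch '0 0 0 0 0 0 0;0 0 0.02 0 0 0 0;0 0 0.04 0 0 0 0;0 0 0.06 0 0 0 0;0 0 0.06 0 0 0 0;0 0 0.06 0 0 0 0;0 0 0.06 0 0 0 0;0 0 0.06 0 0 0 0;0 0 0.06 0 0 0 0;0 0 0.06 0 0 0 0'; python3 go.py 619.9 -111.6 3.5 23.9
cat > chk.py <<'E'
from h import *
f=grab_frame("top"); np.save("chk.npy",f); cv2.imwrite("pics/chk.png",f[:,:,::-1])
for n,cx,cy,P in [("hub",288,177,(608.6,95.7,0)),("long_inlay",226,247,(460.8,226.5,20.8)),("medium_inlay",152,248,(456.5,383.4,32.5)),("short_inlay",441,243,(462.7,-228.4,-18.7))]:
    g=cv2.cvtColor(f,cv2.COLOR_RGB2GRAY); r=40; w=cv2.medianBlur(g,3)
    s=cv2.convexHull(np.vstack([sil("top",{"hub":"hub_board"}.get(n,n.replace("inlay","board")),(P[0],P[1],np.radians(P[2])))])).astype(np.int32)
    R=np.zeros_like(g); cv2.fillPoly(R,[s],1)
    rb=f[:,:,0].astype(int)-f[:,:,2]  # wood is reddish, stone grey
    m=(R==1)&(cv2.GaussianBlur(rb.astype(np.float32),(3,3),0)<14)&(g<70)
    m=cv2.morphologyEx(m.astype(np.uint8),cv2.MORPH_OPEN,np.ones((3,3),np.uint8))
    if m.sum()<150: print(n,"-"); continue
    p,c=fit("top",n,m>0,6); print(n,p[:2].round(1),np.degrees(p[2]).round(1)%360,"cost",round(c,3),int(m.sum()))
E
python3 chk.py
```

```text
time: 18.75
position: [619.9, -115.2, 98.1]
tcp_rot: [-3.142, 0.001, 0.414]
ft_force: [-0.2, 0.3, 0.3]
opening: 87.2
finger_force: 0.0
time: 19.75
position: [620.0, -111.8, 40.6]
tcp_rot: [3.141, -0.001, 0.417]
ft_force: [-0.6, -0.2, -0.3]
opening: 87.2
finger_force: 0.0
t 19.75 pos [ 620.  -111.8   40.6] yaw 23.9 q6 0.85 op 87.2
shift m [-0.     -0.0002  0.0371] turn [ 0.04 -0.05 -0.02]
hub [608.7  95.3] 3.3000000000000114 cost 0.144 539
long_inlay [461.  226.7] 22.2 cost 0.141 640
medium_inlay -
short_inlay -
```

Hub and long ray sit on their targets within about 1 mm. Next is the medium ray.

```bash
python3 -m inch '0 0 0.01 0 0 0 0;0 0 0.02 0 0 0 0;0 0 0.03 0 0 0 0;0 0 0.037 0 0 0 0;0 0 0.037 0 0 0 0;0 0 0.037 0 0 0 0.3;0 0 0.037 0 0 0 0.45;0 0 0.037 0 0 0 0.55;0 0 0.037 0 0 0 1;0 0 0.037 0 0 0 1' 25;  python3 -m inch '0 0 0 0 0 0 1;0 0 0 0 0 0 1;0 0 0 0 0 0 1;0 0 0 0 0 0 1;0 0 0 0 0 0 1;0 0 -0.02 0 0 0 1;0 0 -0.05 0 0 0 1;0 0 -0.08 0 0 0 1;0 0 -0.09 0 0 0 1;0 0 -0.09 0 0 0 1'; python3 go.py 456.5 383.4 93.6 32.5
```

```text
time: 20.8
position: [619.6, -111.7, 3.0]
tcp_rot: [3.141, -0.0, 0.417]
ft_force: [0.0, -0.8, -0.4]
opening: 55.3
finger_force: 0.0
time: 21.8
position: [620.9, -112.1, 94.7]
tcp_rot: [3.139, -0.003, 0.417]
ft_force: [-0.1, -0.4, -0.8]
opening: 31.8
finger_force: 25.0
t 21.8 pos [ 620.9 -112.1   94.7] yaw 23.9 q6 0.85 op 31.8
shift m [ 5.030e-02 -5.196e-01 -1.000e-04] turn [ 0.16 -0.15 -8.62]
```

```bash
python3 -m inch '0.002 -0.02 0 0 0 -0.4 1;0.006 -0.06 0 0 0 -1 1;0.01 -0.1 0 0 0 -1.8 1;0.014 -0.14 0 0 0 -2.6 1;0.018 -0.18 0 0 0 -3.4 1;0.022 -0.22 0 0 0 -4.2 1;0.0256 -0.26 0 0 0 -5 1;0.0296 -0.3 0 0 0 -6 1;0.0336 -0.34 0 0 0 -7 1;0.0375 -0.38 0 0 0 -8.6 1';  python3 -m inch '0.004 -0.04 0 0 0 0 1;0.008 -0.08 0 0 0 0 1;0.012 -0.12 0 0 0 0 1;0.0137 -0.139 0 0 0 0 1;0.0137 -0.139 0 0 0 0 1;0.0137 -0.139 0.02 0 0 0 1;0.0137 -0.139 0.04 0 0 0 1;0.0137 -0.139 0.055 0 0 0 1;0.0137 -0.139 0.065 0 0 0 1;0.0137 -0.139 0.065 0 0 0 1'; python3 go.py 456.5 383.4 15 32.5
```

```text
time: 22.8
position: [496.8, 252.5, 90.4]
tcp_rot: [-3.14, 0.004, 0.568]
ft_force: [0.4, 0.1, 0.3]
opening: 31.8
finger_force: 25.0
time: 23.8
position: [435.4, 374.2, 25.5]
tcp_rot: [3.142, 0.004, 0.566]
ft_force: [-0.8, -0.1, 0.4]
opening: 31.9
finger_force: 25.0
t 23.8 pos [435.4 374.2  25.5] yaw 32.5 q6 1.58 op 31.9
shift m [0.0228 0.0035 0.0104] turn [ 0.    0.25 -0.05]
```

```bash
python3 -m inch '0.01 0.0015 0 0 0 0 1;0.02 0.003 0 0 0 0 1;0.0228 0.0035 0 0 0 0 1;0.0228 0.0035 0 0 0 0 1;0.0228 0.0035 0 0 0 0 1;0.0228 0.0035 0 0 0 0 1;0.0228 0.0035 0 0 0 0 1;0.0228 0.0035 0 0 0 0 1;0.0228 0.0035 0 0 0 0 1;0.0228 0.0035 0 0 0 0 1'; python3 go.py 456.5 383.4 9.4 32.5
```

```text
time: 24.8
position: [457.9, 384.9, 27.8]
tcp_rot: [-3.142, 0.0, 0.567]
ft_force: [0.2, 0.5, -0.7]
opening: 31.8
finger_force: 25.0
t 24.8 pos [457.9 384.9  27.8] yaw 32.5 q6 1.57 op 31.8
shift m [-0.002   0.0005  0.0184] turn [-0.    0.   -0.02]
```

```bash
python3 -m inch '-0.002 0.0005 0.006 0 0 0 1;-0.002 0.0005 0.012 0 0 0 1;-0.002 0.0005 0.016 0 0 0 1;-0.002 0.0005 0.0183 0 0 0 1;-0.002 0.0005 0.0183 0 0 0 1;-0.002 0.0005 0.0183 0 0 0 1;-0.002 0.0005 0.0183 0 0 0 1;-0.002 0.0005 0.0183 0 0 0 1;-0.002 0.0005 0.0183 0 0 0 1;-0.002 0.0005 0.0183 0 0 0 1'
```

```text
time: 25.8
position: [456.6, 383.4, 9.5]
tcp_rot: [-3.142, -0.0, 0.567]
ft_force: [0.7, -0.3, -0.6]
opening: 31.8
finger_force: 25.0
```

```bash
python3 -m inch '0 0 0 0 0 0 0.5;0 0 0 0 0 0 0.3;0 0 0 0 0 0 0;0 0 0 0 0 0 0;0 0 0 0 0 0 0;0 0 -0.02 0 0 0 0;0 0 -0.05 0 0 0 0;0 0 -0.08 0 0 0 0;0 0 -0.09 0 0 0 0;0 0 -0.09 0 0 0 0'; python3 go.py 446 -371.2 99.5 -37.2 f
```

```text
time: 26.8
position: [457.9, 384.2, 101.4]
tcp_rot: [-3.142, -0.004, 0.567]
ft_force: [0.3, 0.6, -0.9]
opening: 86.4
finger_force: 0.0
t 26.8 pos [457.9 384.2 101.4] yaw 32.5 q6 1.57 op 86.4
shift m [-4.157e-01  6.309e-01  2.000e-04] turn [-0.14 -0.2  69.68]
```

```bash
python3 -m inch '-0.023 0.035 0 0 0 3.5 0;-0.046 0.07 0 0 0 7.5 0;-0.069 0.105 0 0 0 11.5 0;-0.092 0.14 0 0 0 15.5 0;-0.115 0.175 0 0 0 19.5 0;-0.138 0.21 0 0 0 23.5 0;-0.161 0.245 0 0 0 27.5 0;-0.184 0.28 0 0 0 31.5 0;-0.207 0.315 0 0 0 35 0;-0.207 0.315 0 0 0 35 0'; python3 go.py 446 -371.2 99.5 -37.2 f
```

```text
time: 27.8
position: [450.0, 2.5, 97.8]
tcp_rot: [3.14, 0.002, -0.051]
ft_force: [0.2, -0.0, -0.1]
opening: 87.3
finger_force: 0.0
t 27.8 pos [450.    2.5  97.8] yaw -2.9 q6 1.45 op 87.3
shift m [ 0.015   0.3735 -0.0012] turn [ 0.11  0.11 34.3 ]
```

```bash
python3 -m inch '0.001 0.04 0 0 0 3.8 0;0.003 0.08 0 0 0 7.6 0;0.004 0.12 0 0 0 11.4 0;0.006 0.16 0 0 0 15.2 0;0.007 0.2 0 0 0 19 0;0.008 0.24 0 0 0 23 0;0.01 0.28 0 0 0 27 0;0.011 0.32 0 0 0 31 0;0.012 0.36 0 0 0 34.7 0;0.013 0.376 0 0 0 34.7 0';python3 -m inch '0 0 0 0 0 0 0;0 0 0.02 0 0 0 0;0 0 0.04 0 0 0 0;0 0 0.06 0 0 0 0;0 0 0.06 0 0 0 0;0 0 0.06 0 0 0 0;0 0 0.06 0 0 0 0;0 0 0.06 0 0 0 0;0 0 0.06 0 0 0 0;0 0 0.06 0 0 0 0'; python3 go.py 446 -371.2 3.5 -37.2; python3 chk.py
```

```text
time: 28.8
position: [447.1, -371.6, 97.8]
tcp_rot: [3.141, 0.001, -0.652]
ft_force: [0.3, 0.8, -0.8]
opening: 87.0
finger_force: 0.0
time: 29.8
position: [447.9, -370.0, 40.2]
tcp_rot: [3.141, -0.001, -0.65]
ft_force: [0.5, 0.6, 0.1]
opening: 87.2
finger_force: 0.0
t 29.8 pos [ 447.9 -370.    40.2] yaw -37.2 q6 1.39 op 87.2
shift m [-0.0009  0.0021  0.0367] turn [ 0.01 -0.06 -0.02]
hub [609.4  95.2] 4.6 cost 0.14 551
long_inlay [461.3 227. ] 21.9 cost 0.112 661
medium_inlay [456.7 383.4] 34.1 cost 0.123 472
short_inlay -
```

View pics/chk.png

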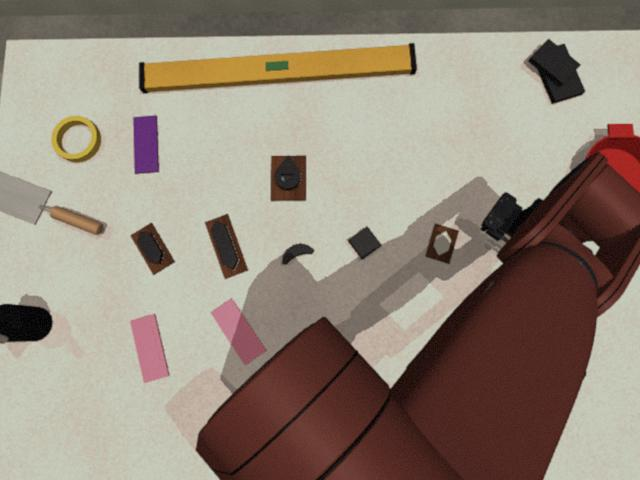

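The picture shows hub (288,177), long ray (227,246) and medium ray (152,248) seated on their boards. Now the short ray.

```bash
python3 -m inch '-0.0009 0.0021 0.01 0 0 0 0;-0.0009 0.0021 0.02 0 0 0 0;-0.0009 0.0021 0.03 0 0 0 0;-0.0009 0.0021 0.0366 0 0 0 0;-0.0009 0.0021 0.0366 0 0 0 0;-0.0009 0.0021 0.0366 0 0 0 0.3;-0.0009 0.0021 0.0366 0 0 0 0.45;-0.0009 0.0021 0.0366 0 0 0 0.55;-0.0009 0.0021 0.0366 0 0 0 1;-0.0009 0.0021 0.0366 0 0 0 1' 25;  python3 -m inch '0 0 0 0 0 0 1;0 0 0 0 0 0 1;0 0 0 0 0 0 1;0 0 0 0 0 0 1;0 0 0 0 0 0 1;0 0 -0.01 0 0 0 1;0 0 -0.03 0 0 0 1;0 0 -0.045 0 0 0 1;0 0 -0.045 0 0 0 1;0 0 -0.045 0 0 0 1'; python3 go.py 462.7 -228.4 25 -18.7
```

```text
time: 30.85
position: [445.7, -370.9, 3.1]
tcp_rot: [3.142, -0.0, -0.65]
ft_force: [0.3, -0.2, -0.4]
opening: 55.0
finger_force: 0.0
time: 31.85
position: [445.9, -371.2, 48.6]
tcp_rot: [3.141, -0.001, -0.65]
ft_force: [-0.3, 0.7, -0.2]
opening: 31.5
finger_force: 24.9
t 31.85 pos [ 445.9 -371.2   48.6] yaw -37.2 q6 1.39 op 31.5
shift m [-0.073  -0.1239  0.0234] turn [  0.03  -0.08 -18.52]
```

```bash
python3 -m inch '-0.015 -0.025 0 0 0 -3.7 1;-0.03 -0.05 0 0 0 -7.4 1;-0.045 -0.075 0 0 0 -11.1 1;-0.06 -0.1 0 0 0 -15 1;-0.073 -0.1239 0 0 0 -18.5 1;-0.073 -0.1239 0 0 0 -18.5 1;-0.073 -0.1239 0.01 0 0 -18.5 1;-0.073 -0.1239 0.0234 0 0 -18.5 1;-0.073 -0.1239 0.0234 0 0 -18.5 1;-0.073 -0.1239 0.0234 0 0 -18.5 1';  python3 -m inch '0 0 0 0 0 0 1;0 0 0 0 0 0 1;0 0 0 0 0 0 1;0 0 0 0 0 0 1;0 0 0 0 0 0 1;0 0 0 0 0 0 1;0 0 0 0 0 0 1;0 0 0 0 0 0 1;0 0 0 0 0 0 1;0 0 0 0 0 0 1'; python3 go.py 462.7 -228.4 9.3 -18.7
```

```text
time: 32.85
position: [461.5, -228.3, 23.3]
tcp_rot: [-3.141, 0.002, -0.328]
ft_force: [0.3, -0.2, -0.8]
opening: 31.6
finger_force: 24.9
time: 33.85
position: [462.4, -228.0, 24.5]
tcp_rot: [-3.142, 0.0, -0.327]
ft_force: [-0.3, -0.4, 0.1]
opening: 31.7
finger_force: 24.9
t 33.85 pos [ 462.4 -228.    24.5] yaw -18.7 q6 1.29 op 31.7
shift m [0.0004 0.0003 0.0152] turn [-0.    0.   -0.02]
```

```bash
python3 -m inch '0.0003 0.0003 0.006 0 0 0 1;0.0003 0.0003 0.01 0 0 0 1;0.0003 0.0003 0.013 0 0 0 1;0.0003 0.0003 0.0151 0 0 0 1;0.0003 0.0003 0.0151 0 0 0 1;0.0003 0.0003 0.0151 0 0 0 1;0.0003 0.0003 0.0151 0 0 0 1;0.0003 0.0003 0.0151 0 0 0 1;0.0003 0.0003 0.0151 0 0 0 1;0.0003 0.0003 0.0151 0 0 0 1';  python3 -m inch '0 0 0 0 0 0 0.5;0 0 0 0 0 0 0.3;0 0 0 0 0 0 0;0 0 0 0 0 0 0;0 0 0 0 0 0 0;0 0 -0.02 0 0 0 0;0 0 -0.05 0 0 0 0;0 0 -0.08 0 0 0 0;0 0 -0.12 0 0 0 0;0 0 -0.15 0 0 0 0'; python3 -m inch '-0.02 0.04 0 0 0 0 0;-0.04 0.08 0 0 0 0 0;-0.06 0.12 0 0 0 0 0;-0.08 0.16 0 0 0 0 0;-0.1 0.2 0 0 0 0 0;-0.11 0.22 0 0 0 0 0;-0.11 0.22 0 0 0 0 0;-0.11 0.22 0 0 0 0 0;-0.11 0.22 0 0 0 0 0;-0.11 0.22 0 0 0 0 0'; python3 chk.py; python3 -c "
import numpy as np,cv2
f=np.load('chk.npy'); cv2.imwrite('pics/fin.png',cv2.resize(f[110:290,120:540,::-1],None,fx=1.9,fy=1.9,interpolation=cv2.INTER_CUBIC))
from bench import grab_frame
g=grab_frame('scene'); cv2.imwrite('pics/fins.png',g[:,:,::-1])"
```

```text
time: 34.85
position: [462.7, -228.4, 9.4]
tcp_rot: [3.142, -0.0, -0.327]
ft_force: [0.5, -0.2, -0.5]
opening: 31.6
finger_force: 24.9
time: 35.85
position: [463.0, -228.7, 161.8]
tcp_rot: [3.141, -0.002, -0.327]
ft_force: [1.4, -0.6, 0.1]
opening: 86.9
finger_force: 0.0
time: 36.85
position: [288.7, -400.6, 159.3]
tcp_rot: [-3.141, 0.0, -0.325]
ft_force: [0.2, 0.5, -0.5]
opening: 87.0
finger_force: 0.0
hub [608.9  96. ] 356.4 cost 0.097 583
long_inlay [461. 227.] 21.9 cost 0.093 675
medium_inlay [456.7 383.4] 33.2 cost 0.105 483
short_inlay [ 463.  -227.9] 160.8 cost 0.109 290
```

View pics/fin.png

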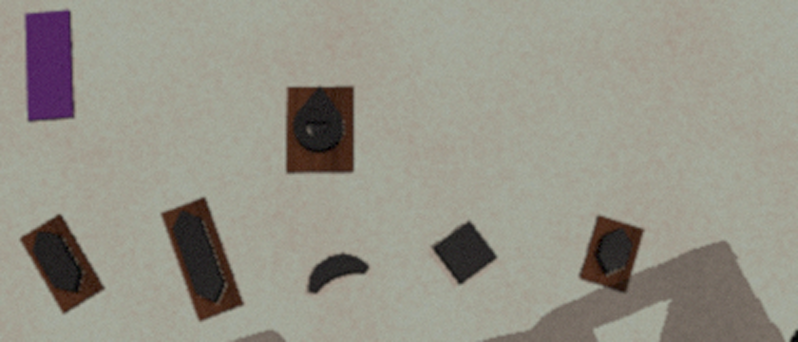

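View pics/fins.png

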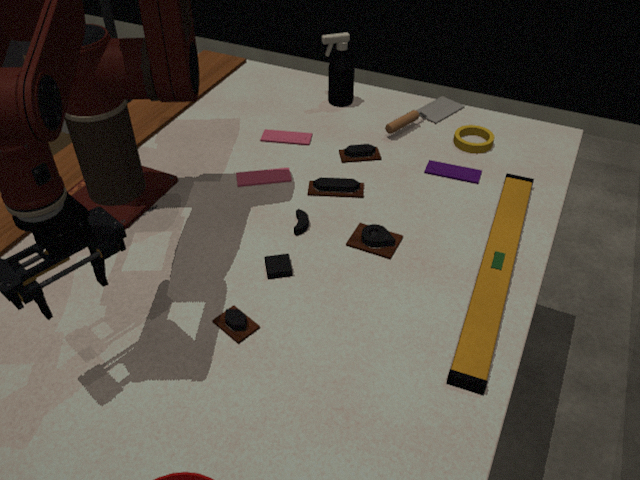

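All four pieces sit flat on their own outlines, each fit within about 1 mm. The crescent at (325,270) and the square at (465,252) in the crop are where they were. The arm is clear, so I'm handing in.

```bash
python3 -c "
from bench import job; print(job.close_job())"
```

```text
the job is handed in; nothing more can be done
None
```

I placed the hub over its pin and laid the long, medium and short rays on their outlines in that order, each within about 1 mm by camera, then handed the job in at about 37 s; the judge's result is not shown.

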